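# Plug the wash bottle

### The arm

A 6-joint arm with a two-finger parallel gripper is mounted at the origin on the work surface. World frame = base frame: x ahead of the robot, y to its left, z up, the work surface at z = 0. Lengths are in mm, angles in rad, forces in N, time in s.
With the tool pointing down it reaches from about 350 to 950 mm from the base axis. Payload 17.4 kg.
Tool frame: the origin (TCP) lies at the very end of the fingers, on their centre line; the grasp point (between the pads) lies 19 mm behind it (bot.pinch_z is the distance from the TCP to the grasp point, in mm); z points along the fingers, y is the line along which they close (so a half turn about z gives the same grasp; the last joint's range is limited). The gripper opens to 93 mm and grips with 3 to 60 N. Pads are 15 mm wide; open, the fingers measure 128 mm over their backs; the gripper's body (75 mm by 188 mm) begins 65 mm behind the grasp point.
Start: joints at [-1.374, 0.116, 1.442, -0, 1.584, -0.038], TCP at [157.028, -656.487, 218.646] pointing down, gripper open.
Joint ranges: [-2.83, 2.83], [-0.83, 2.19], [0.07, 2.5], [-1.14, 4.28], [0.01, 3], [-2.97, 2.97]. Speed limits (rad/s): [1.89, 1.89, 2.22, 3.14, 3.14, 3.14].

### API

Orientations are given as [roll, pitch, yaw] about the fixed x, y, z axes, in that order (R = Rz(yaw) Ry(pitch) Rx(roll)).
In Python, from workcell import bot, sense, cams, masks_of gives the robot as it stands. Calls block until the motion is done:
- bot.move_pose(position, orientation): joint-space move of the TCP to a pose.
- bot.move_straight(position, rot=None, max_speed=150, until_force=None): straight line of the TCP; rot=None keeps the orientation; max_speed is the mean speed in mm/s. With until_force (N) it stops when the force on the tool has changed by that much, and returns True; else False.
- bot.goto_joints(angles): joint-space move.
- bot.gripper_open() and bot.close(grip_force=None): open the fingers fully, or close them until they stop; grip_force is the grip in N (None keeps the last).
- bot.sleep(seconds).
- bot.solve_ik(position, orientation): joint angles nearest the present ones, or None.
- sense(): the state.
- cams.grab_frame(name): name is "side" or "top"; returns a dict with "frame" (480x640x3 uint8, red, green, blue), "z_map" (480x640 float32, mm along the optical axis (not along the pixel's ray), 0 where there is no reading), "vertical_fov" (degrees; the focal length in pixels is half the picture's height over the tangent of half this angle, whatever the lens; pixels are square), "cx", "cy" (the principal point, pixels), "eye" and "attitude" of the camera in the world. Camera axes: x right, y down, z forward; pixel columns grow to the right and rows downward; lengths in mm; the calibration is good to about 2 mm. A picture is of the moment at which its call begins.
A pose or a line that the arm cannot do raises bot.PlanningError and nothing moves.
- bot.finish_job(): hands the job in; it is judged then, once.
Trained networks look in the newest picture that a camera, given by its name, has taken for a name from the list of things; names that differ only in an ending like _2 or _b are one class to them, and where a whole thing is asked for, a point or a joint stands for the part that bears it (a point fixed in the world has none). Each returns a list of dicts, best first, with "score" (0 to 1); they miss things now and then, are a little off and sometimes report something else, mostly with a low value. They report only what shows in the picture. A call takes as long as a camera call. They do not tell look-alikes from the thing itself.
- masks_of(camera, name): "mask" (480x640 bool, what is visible of it) and "box" ([left, top, right, bottom] in pixels, round what is visible of it).
The state is a dict: "t": time; "q": joint angles; "qvel": joint speeds; "joint_efforts": joint torques, N m; "tcp_pos": TCP position; "eef_rot": TCP orientation; "ft_force": force on the tool from outside, world axes, zero at the start; "ft_torque": the same for the moment, N m; "finger_gap": finger opening in mm; "gripper_force": force on a finger pad.
Only numpy, scipy, OpenCV 4.12 (cv2) and the standard library are available. Lean on these libraries where they do the work, as an engineer would, in place of code of your own. Each camera call takes 0.05 s, during which the arm holds its last target. There are 200 camera calls.

### The job

The red printed bung stands upside down on the bench, on its square head. Turn it over, laying it down and taking it again another way as you need, and set its tapered plug into the neck of the open white bottle until the head sits fully home and level on the rim. Leave the bottle standing where it is, and do not shift or knock over the other things on the bench.

Things in the scene. Friction and masses are not known exactly. Their poses are not given: they have to be found in the camera images.
- bung: solid red printed bung, 95 mm long, 0.11 kg: square head 50 x 50 mm, 45 mm long, then a round tapered plug 50 mm long, 38 mm across at the head, 33 mm at the tip. Origin: centre of the head's flat outer face; z along the axis towards the tip; x, y square to the head's side faces. Starts standing upside down on the outer face of its head, z up, at any yaw
- bung_shoulder (a point): on the bung's axis, at the head's inner face (45 mm from the outer face), which comes to rest on the bottle's rim. A bung laid on a side of its head lies stably with its axis level, 25 mm above the bench, the plug clear of the bench
- bung_tip (a point): on the bung's axis, at the end of the tapered plug (95 mm from the outer face). The bung is hard and may be gripped as firmly as you like; the bench in front of the robot, between bung and bottle and short of the screwdriver, is clear
- bottle: open white wide-necked bottle, standing loose, 0.8 kg, 150 mm high: body 100 mm across up to 70 mm high, sloping in to a straight neck from 90 to 150 mm, 54 mm across outside, its round bore 42 mm wide and 60 mm deep. Origin: centre of its underside, z up
- bottle_mouth (a point): centre of the bottle's mouth, level with the rim, 150 mm above the bench; z up along the neck
- spool: filament spool lying flat, 160 mm across, 62 mm high, a bystander; origin at its underside
- screwdriver: screwdriver lying down, 190 mm long, a bystander
- capped_bottle: small closed white bottle with a red cap, 60 mm across, 130 mm high, a bystander; origin at its underside
- mug: white mug, 80 mm across, 90 mm high, a bystander; origin at its underside
- bracket: red printed L-bracket lying on its 100 x 50 mm leg, 48 mm high, a bystander; origin at its underside
- comb: flat red printed comb, about 80 x 120 mm, 10 mm thick, a bystander; origin at its underside
- meter: yellow handheld meter lying flat, 85 x 170 mm, 35 mm high, a bystander; origin at its underside
There are look-alikes about, which are no part of the job. What is shaped like the bung but green is not meant. Leave any orange look-alike of the bottle alone.

How it is judged (in metres and radians):
At the end, for the whole second after the job is handed in: Plug down in the neck: tip 40 mm or more below the rim, head's inner face within 4 mm of the rim, 6 mm of the mouth's centre, axis within 0.08 rad of the neck's; bottle upright on the bench (0.05 rad), within 40 mm of where it stood; both at rest (z of bung_shoulder in the frame of bottle_mouth between -0.004 and 0.004 m and z of bung_tip in the frame of bottle_mouth below -0.04 m and horizontal distance between bung_shoulder and bottle_mouth below 0.006 m and angle between the z axis of bung and the z axis of bottle, either way round below 0.08 rad and angle between bottle's own z axis and vertical below 0.05 rad and height (world z) of bottle below 0.005 m and distance of bottle from where it was at the start of the episode below 0.04 m and linear speed of each of bung, bottle below 0.02 m/s); the robot touches nothing.
It fails at once if the bottle is tipped by more than 15 degrees (angle between bottle's own z axis and vertical above 0.26 rad).
It fails at once if one of the other listed things (bystanders) is shifted or knocked by more than 40 mm (distance of any of spool, screwdriver, capped_bottle, mug, bracket, comb, meter from where it was at the start of the episode above 0.04 m).
It also fails if it takes over 66 s, if anything falls off the work surface, if the arm or the gripper's body presses on something with over 40 N, if the wrist force passes 120 N, or if a joint passes its speed limit or range.

## Working session

There is one attempt and no reset: what is moved stays moved. The work goes in short steps, each a Python script; the robot and the scene stay as the last script left them, time stands still between calls to the robot, and variables do not carry over. Pictures are saved under pics/ and viewed, at most 10 in all, crops included, and the job is handed in when it is done.

```bash
mkdir -p pics; ls
cat > h.py <<'E'
import numpy as np, cv2
from scipy.spatial.transform import Rotation as R
from workcell import bot, sense, cams, masks_of
def cloud(f):
    h,w=f["z_map"].shape; fl=h/2/np.tan(np.radians(f["vertical_fov"])/2)
    u,v=np.meshgrid(np.arange(w),np.arange(h)); z=f["z_map"]
    P=np.stack([(u-f["cx"])/fl*z,(v-f["cy"])/fl*z,z],-1)
    A=np.array(f["attitude"],float)
    M=A if A.shape==(3,3) else R.from_euler('xyz',A).as_matrix()
    W=P@M.T+np.array(f["eye"]); W[z<=0]=np.nan
    return W
def save(n,im,s=1):
    cv2.imwrite(n,cv2.resize(im,None,fx=s,fy=s,interpolation=cv2.INTER_CUBIC)[:,:,::-1])
E
python3 - <<'E'
from h import *
for c in ("side","top"):
    f=cams.grab_frame(c); W=cloud(f); save(f"pics/{c}0.png",f["frame"])
    print(c,f["eye"],f["attitude"],f["vertical_fov"],f["cx"],f["cy"])
    for n in ["bung","bottle","capped_bottle","screwdriver"]:
        for m in masks_of(c,n):
            p=W[m["mask"]]; p=p[~np.isnan(p[:,0])]
            print(n,round(m["score"],2),np.round(m["box"]), len(p), np.round(np.median(p,0)) if len(p) else None, np.round(np.percentile(p[:,2],[2,98])) if len(p) else None)
print(sense())
E
```

```text
pics
side [462.25762024 990.53902582 686.89286788] [-2.093911   -0.00731952 -3.02723   ] 54.9776023579204 314.1761804145838 239.30745092286
bung 0.91 [339. 194. 355. 224.] 340 [ 511. -311.   53.] [ 2. 94.]
bottle 0.72 [307. 277. 354. 360.] 3003 [507. 268.  75.] [ -0. 149.]
bottle 0.61 [375. 284. 427. 367.] 3114 [370. 269.  75.] [  2. 149.]
bottle 0.54 [284. 184. 307. 218.] 808 [ 664. -325.   59.] [ 1. 88.]
capped_bottle 0.8 [236. 212. 263. 262.] 953 [760. -64.  61.] [ -2. 129.]
screwdriver 0.95 [261. 264. 321. 282.] 396 [656.  13.  17.] [ 2. 26.]
top [ 355.96614087   26.28000809 1223.70714389] [-2.95770028 -0.03432316 -1.5538905 ] 53.0320935444055 316.50865618419687 241.5616190750119
bung 0.97 [385. 246. 415. 275.] 520 [ 531. -211.   48.] [ 0. 99.]
bung 0.91 [428. 257. 455. 278.] 520 [ 514. -316.   48.] [ 2. 98.]
bottle 0.81 [193. 245. 239. 289.] 1533 [503. 230.  86.] [  5. 152.]
bottle 0.67 [188. 304. 234. 346.] 1592 [367. 232.  86.] [  4. 153.]
capped_bottle 0.74 [334. 154. 357. 185.] 616 [752. -80.  89.] [ 12. 133.]
{'t': 0.5, 'q': array([-1.37380466e+00,  1.16000785e-01,  1.44162732e+00, -3.27491013e-06,
        1.58398861e+00, -3.78107862e-02]), 'qvel': array([ 0.00076477,  0.00062127,  0.00027365, -0.00083202,  0.00075858,
       -0.00055837]), 'joint_efforts': array([ 3.45161479e-04, -7.20436192e+01, -6.22346306e+01,  7.77748344e-02,
        1.86546083e-02, -4.02245200e-05]), 'tcp_pos': array([ 157.02234252, -656.4808983 ,  218.62863105]), 'eef_rot': array([-3.14156848e+00,  2.36258129e-06,  2.34802414e-01]), 'ft_force': array([-0.72500824, -0.24973333,  0.18905961]), 'ft_torque': array([-0.00436171,  0.04299923,  0.04628424]), 'gripper_force': 0.0, 'finger_gap': 92.99175487303357}
```

View pics/top0.png

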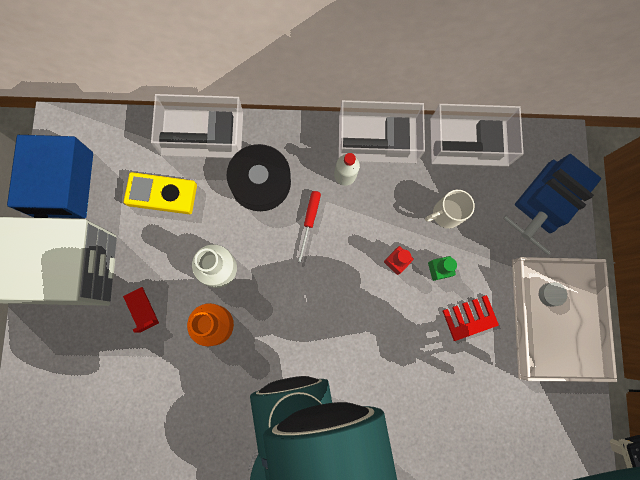

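View pics/side0.png

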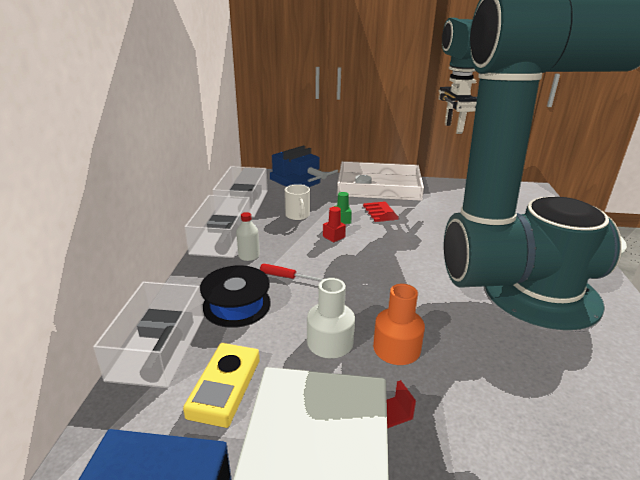

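Top view: the red bung is at (400,260), plug up, and the green look-alike is at (445,268), not meant. The other red things are the comb (470,318), the bracket (141,310) and the cap (349,160). The white open bottle is at (214,266) and its orange look-alike at (210,325). The side view agrees: red bung (334,224), white bottle (331,318), orange bottle (400,325). I'll check the choice in a close crop and measure from both views.

```bash
cat >> h.py <<'E'
def circ(p):
    A=np.c_[2*p[:,:2],np.ones(len(p))]; s=np.linalg.lstsq(A,(p[:,:2]**2).sum(1),rcond=None)[0]
    return s[:2],np.sqrt(s[2]+s[:2]@s[:2])
def isred(im):
    h=cv2.cvtColor(im,cv2.COLOR_RGB2HSV).astype(int); return ((h[...,0]<6)|(h[...,0]>174))&(h[...,1]>150)&(h[...,2]>40)
E
python3 - <<'E'
from h import *
for c in ("top","side"):
    f=cams.grab_frame(c); W=cloud(f)
    near=lambda x,y,r:np.hypot(W[...,0]-x,W[...,1]-y)<r
    b=near(531,-211,70)&isred(f["frame"])&(W[...,2]>4)
    p=W[b]
    print(c,"bung n",len(p),"zmax",np.percentile(p[:,2],[50,90,97,99]))
    tip=p[p[:,2]>88]; print(" tip mean",len(tip),tip.mean(0), (tip.max(0)+tip.min(0))/2, np.ptp(tip,axis=0))
    hd=p[(p[:,2]>8)&(p[:,2]<50)]; r=cv2.minAreaRect(hd[:,:2].astype(np.float32)); print(" head rect",len(hd),r)
    top=p[(p[:,2]>38)&(p[:,2]<50)]; print(" headtop z",np.median(top[:,2]),cv2.minAreaRect(top[:,:2].astype(np.float32)))
    pl=p[(p[:,2]>52)&(p[:,2]<88)]; print(" plug", len(pl), circ(pl))
    g=near(505,235,60); rim=W[g&(W[...,2]>143)]; print(" rim",len(rim),np.median(rim[:,2]),circ(rim),(rim[:,:2].max(0)+rim[:,:2].min(0))/2)
    nk=W[g&(W[...,2]>95)&(W[...,2]<140)&near(505,230,32)]; print(" neck",len(nk),circ(nk))
    bd=W[g&(W[...,2]>10)&(W[...,2]<65)]; print(" body",len(bd),circ(bd))
    v,u=np.where(b); y0,x0=int(v.mean()),int(u.mean())
    if c=="top": A=f["frame"][y0-35:y0+35,x0-35:x0+65]
    else: save("pics/crop.png",np.hstack([cv2.resize(A,(500,350)),cv2.resize(f["frame"][y0-35:y0+35,x0-30:x0+30],(300,350))]))
E
```

```text
top bung n 471 zmax [ 49.52227439  97.10789116  99.39327283 100.1774444 ]
 tip mean 153 [ 536.31747671 -217.71458836   95.82925864] [ 535.9518978  -217.3482185    94.70799483] [31.56961809 31.01290245 12.62856495]
 head rect 235 ((536.891845703125, -218.43865966796875), (50.026695251464844, 51.81246566772461), 47.38124084472656)
 headtop z 45.39420347484406 ((537.1375732421875, -218.67181396484375), (49.793731689453125, 51.34086608886719), 47.95840835571289)
 plug 68 (array([ 538.69711356, -220.14735488]), np.float64(19.240361743522083))
 rim 202 150.76567399882617 (array([509.57821955, 239.21749653]), np.float64(23.901647840072005)) [509.66918136 239.45243007]
 neck 177 (array([508.15046176, 236.61900641]), np.float64(23.37658037967741))
 body 145 (array([510.05516913, 239.82846365]), np.float64(49.65899926932782))
side bung n 514 zmax [42.07766865 89.39361531 94.00335597 94.43170611]
 tip mean 56 [ 536.40813723 -213.46178767   92.79869414] [ 535.70193234 -216.2980256    91.83061664] [29.5569496  35.4754982   6.55907793]
 head rect 300 ((536.0504150390625, -214.7867431640625), (54.90208053588867, 52.43936538696289), 45.8310661315918)
 headtop z 43.034699527079056 ((535.3211669921875, -215.59121704101562), (52.89703369140625, 51.97458267211914), 45.45994186401367)
 plug 127 (array([ 536.44589088, -211.83117151]), np.float64(12.992318741999808))
 rim 227 147.81647907094907 (array([508.73154825, 242.3340258 ]), np.float64(24.03318987384842)) [508.72028159 241.9249309 ]
 neck 189 (array([507.65909511, 243.23906452]), np.float64(23.730703573741618))
 body 954 (array([509.065351  , 240.94838238]), np.float64(49.29078354562102))
```

View pics/crop.png

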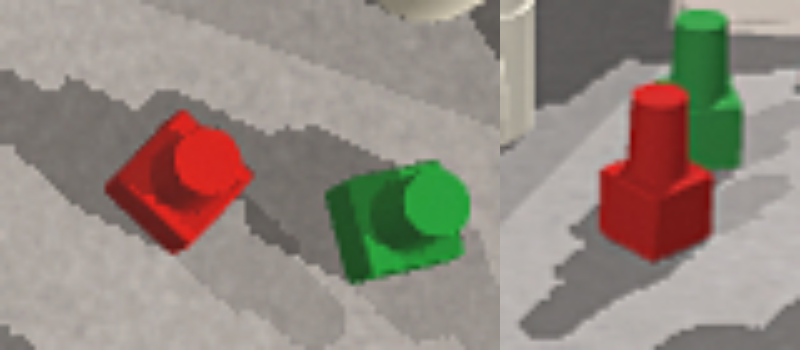

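The crop confirms it: the red bung stands plug-up with its head at yaw about 47° (centre about (536,-217), head top 45, tip 95 mm), and the green one is apart from it. The bottle mouth is at about (509,240.5,150). Next I check IK for the planned sequence.

```bash
cat >> h.py <<'E'
def tool(head,tilt,flip=1):
    """tool z heading 'head' (deg), tilted 'tilt' deg from straight down; y horizontal"""
    h,t=np.radians([head,tilt]); d=np.array([np.cos(h),np.sin(h),0])
    z=np.sin(t)*d-np.cos(t)*np.array([0,0,1]); y=flip*np.array([-d[1],d[0],0])
    return np.c_[np.cross(y,z),y,z]
def tcp(g,M): return np.array(g,float)+bot.pinch_z*M[:,2]
def rpy(M): return R.from_matrix(M).as_euler('xyz')
def ik(g,M): return bot.solve_ik(tcp(g,M),rpy(M))
def pose(g,M): bot.move_pose(tcp(g,M),rpy(M))
E
python3 - <<'E'
from h import *
B=[536.4,-217,72]
f=lambda q: None if q is None else np.round(q,2).tolist()
print("S1 grasp")
for hd in (47,137,227,-43):
  for fl in (1,-1):
    for t in (30,45,60): print(hd,fl,t,f(ik(B,tool(hd,t,fl))))
print("S1 lay (tilt 90-a, heading = out az)")
for hd in (-60,-40,-20,0,20,40):
  for fl in (1,-1):
    for t in (30,45,60): print(hd,fl,t,f(ik([430,-60,26],tool(hd,t,fl))))
print("S2 place")
for hd in (-60,-30,0,25,50):
  for fl in (1,-1):
    for t in (45,60,75): print(hd,fl,t,f(ik([509,240,178],tool(hd,t,fl))))
E
```

```text
S1 grasp
47 1 30 None
47 1 45 [-0.79, 0.01, 1.98, 0.82, 1.3, 2.82]
47 1 60 [-0.87, 0.1, 2.0, 1.06, 1.41, 2.63]
47 -1 30 [-0.68, -0.04, 1.94, 0.55, 1.25, -0.11]
47 -1 45 [-0.79, 0.01, 1.98, 0.82, 1.3, -0.32]
47 -1 60 [-0.87, 0.1, 2.0, 1.06, 1.41, -0.51]
137 1 30 [-0.49, 0.31, 1.55, 0.13, 1.78, 1.82]
137 1 45 [-0.51, 0.47, 1.43, 0.19, 2.01, 1.82]
137 1 60 [-0.52, 0.61, 1.33, 0.25, 2.22, 1.84]
137 -1 30 [-0.49, 0.31, 1.55, 0.13, 1.78, -1.32]
137 -1 45 [-0.51, 0.47, 1.43, 0.19, 2.01, -1.32]
137 -1 60 [-0.52, 0.61, 1.33, 0.25, 2.22, -1.3]
227 1 30 [-0.22, 0.17, 1.72, -0.45, 1.54, 0.61]
227 1 45 [-0.14, 0.29, 1.66, -0.62, 1.68, 0.7]
227 1 60 [-0.09, 0.41, 1.62, -0.79, 1.83, 0.75]
227 -1 30 [-0.22, 0.17, 1.72, -0.45, 1.54, -2.53]
227 -1 45 [-0.14, 0.29, 1.66, -0.62, 1.68, -2.44]
227 -1 60 [-0.09, 0.41, 1.62, -0.79, 1.83, -2.39]
-43 1 30 [-0.33, -0.26, 2.14, -0.29, 0.8, -1.0]
-43 1 45 [-0.27, -0.34, 2.28, -0.65, 0.58, -0.65]
-43 1 60 None
-43 -1 30 [-0.33, -0.26, 2.14, -0.29, 0.8, 2.15]
-43 -1 45 [-0.27, -0.34, 2.28, -0.65, 0.58, 2.49]
-43 -1 60 None
S1 lay (tilt 90-a, heading = out az)
-60 
[... 1462 characters left out ...]
0 1 45 [0.6, -0.48, 2.19, -0.57, 0.83, -0.71]
0 1 60 [0.67, -0.53, 2.32, -1.01, 0.69, -0.31]
0 1 75 None
0 -1 45 [0.6, -0.48, 2.19, -0.57, 0.83, 2.43]
0 -1 60 [0.67, -0.53, 2.32, -1.01, 0.69, 2.83]
0 -1 75 None
25 1 45 [0.37, -0.57, 2.24, 0.07, 0.68, -1.67]
25 1 60 [0.36, -0.66, 2.4, 0.18, 0.37, -1.77]
25 1 75 None
25 -1 45 [0.37, -0.57, 2.24, 0.07, 0.68, 1.47]
25 -1 60 [0.36, -0.66, 2.4, 0.18, 0.37, 1.37]
25 -1 75 None
50 1 45 [0.16, -0.48, 2.19, 0.64, 0.89, -2.55]
50 1 60 [0.07, -0.53, 2.32, 1.05, 0.8, -2.93]
50 1 75 [0.01, -0.5, 2.42, 1.53, 0.82, 2.9]
50 -1 45 [0.16, -0.48, 2.19, 0.64, 0.89, 0.59]
50 -1 60 [0.07, -0.53, 2.32, 1.05, 0.8, 0.22]
50 -1 75 [0.01, -0.5, 2.42, 1.53, 0.82, -0.24]
```

Run:
```python
from h import *
B=np.array([536.4,-216.5,72]); M=tool(227,45,1)
pre=B-160*M[:,2]
pose(pre,M); print(sense()["t"],np.round(sense()["q"],2))
bot.move_straight(tcp(B,M),max_speed=120)
bot.close(40); s=sense(); print(s["t"],s["finger_gap"],s["gripper_force"],np.round(s["ft_force"],1))
bot.move_straight(tcp(B+[0,0,90],M)); s=sense(); print(s["t"],s["finger_gap"],np.round(s["ft_force"],1))
f=cams.grab_frame("side"); save("pics/lift.png",f["frame"][80:320,200:520],2)
L=np.array([440,-120,26]); M2=tool(47,45,-1)
print(ik(L+[0,0,80],M2),ik(L,M2))
```

```text
3.0667 [-0.02  0.34  1.4  -0.59  1.92  0.68]
5.5 35.06181418911749 39.74421393853845 [ 1.4  0.1 -0.2]
6.25 34.94347362672095 [ 0.9 -0.2 -2. ]
[-0.78442733 -0.36982745  2.23823107  0.8024078   1.38532432 -0.23650136] [-0.78442733 -0.24285219  2.29104172  0.8356075   1.26234663 -0.37185945]
```

View pics/lift.png

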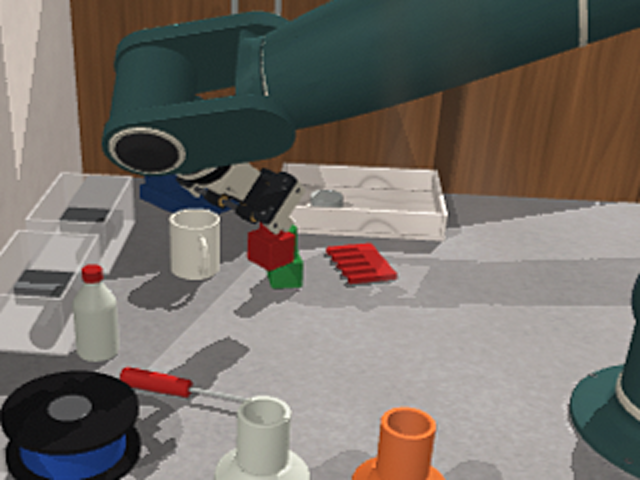

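The bung is held upright at crop pixel (272,247), with the green one behind it untouched. Next I lay it down.

Run:
```python
from h import *
L=np.array([440,-120,26]); M2=tool(47,45,-1)
pose(L+[0,0,130],M2)
bot.move_straight(tcp(L+[0,0,6],M2),max_speed=120)
print(bot.move_straight(tcp(L+[0,0,-3],M2),max_speed=20,until_force=6)); s=sense(); print(s["t"],s["finger_gap"],s["tcp_pos"]-tcp(L,M2),np.round(s["ft_force"],1))
bot.gripper_open()
bot.move_straight(tcp(L-130*M2[:,2],M2),max_speed=200)
for c in ("top","side"):
    f=cams.grab_frame(c); W=cloud(f)
    b=(np.hypot(W[...,0]-455,W[...,1]+100)<110)&isred(f["frame"])&(W[...,2]>3); p=W[b]
    if not len(p): print(c,"none"); continue
    print(c,len(p),p.mean(0),np.percentile(p[:,2],[90,98]),"all",cv2.minAreaRect(p[:,:2].astype(np.float32)))
    h=p[p[:,2]>44]; print(" headtop",len(h),np.median(h[:,2]),cv2.minAreaRect(h[:,:2].astype(np.float32)))
    v,u=np.where(b); y0,x0=int(v.mean()),int(u.mean()); A=cv2.resize(f["frame"][y0-45:y0+45,x0-50:x0+50],(400,360))
    if c=="top": T=A
    else: save("pics/lay.png",np.hstack([T,A]))
print(sense()["t"])
```

```text
True
9.1667 35.228499839999024 [ 0.27471499 -0.11881346 -0.90564879] [0.9 1.4 2.2]
top 672 [459.3467631  -97.03537717  45.15266744] [52.95440928 55.34541689] all ((456.5158996582031, -101.70854187011719), (93.59329223632812, 48.823421478271484), 45.30183029174805)
 headtop 408 50.50217047586602 ((456.8409118652344, -101.56294250488281), (92.9291763305664, 48.56617736816406), 45.30183029174805)
side 596 [465.41861736 -79.53678513  32.80535612] [48.59058651 50.04646718] all ((455.99835205078125, -98.87911987304688), (98.63369750976562, 54.58222579956055), 44.845821380615234)
 headtop 178 48.01618333137441 ((474.5147399902344, -81.29658508300781), (46.3321418762207, 50.90520095825195), 51.83279800415039)
11.1167
```

View pics/lay.png

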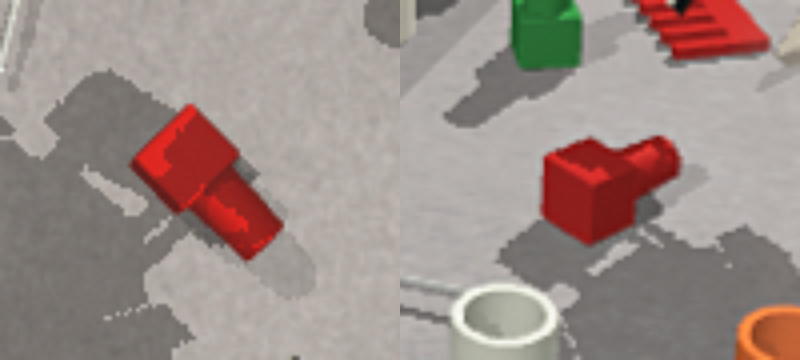

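It lies flat on a head side: head at (187,160) in the left half, plug pointing to (265,235). Measured centre is about (456.5,-101), axis at 46°, top at 49 mm. Next I take it by the head.

Run:
```python
from h import *
a=np.radians(46); G=np.array([456.5,-101.2,25])+26.5*np.array([np.cos(a),np.sin(a),0])
M=tool(226,45,1)
pose(G+[0,0,180],tool(226,0,1)); print(sense()["t"])
pose(G-130*M[:,2],M); print(sense()["t"],np.round(sense()["q"],2))
hit=bot.move_straight(tcp(G,M),max_speed=110,until_force=15); print(hit)
bot.close(50); s=sense(); print(s["t"],s["finger_gap"],s["tcp_pos"]-tcp(G,M),np.round(s["ft_force"],1))
bot.move_straight(tcp(G+[0,0,200],M)); s=sense(); print(s["t"],s["finger_gap"],np.round(s["ft_force"],1))
P=np.array([509.2,240.7,240]); M2=tool(46,45,-1)
pose(P+[0,0,60],M2)
s=sense(); print(s["t"],np.round(s["q"],2),s["finger_gap"])
# measure held bung relative to mouth
for c in ("top","side"):
    f=cams.grab_frame(c); W=cloud(f)
    b=(np.hypot(W[...,0]-509,W[...,1]-240)<75)&isred(f["frame"])&(W[...,2]>160); p=W[b]
    if len(p):
        print(c,len(p),p.mean(0),p[:,2].min(),p[:,2].max(),cv2.minAreaRect(p[:,:2].astype(np.float32)))
        pl=p[p[:,2]<268]; print(" plug",len(pl), circ(pl) if len(pl)>20 else "")
    A=cv2.resize(f["frame"][150:350,130:330] if c=="top" else f["frame"][150:350,230:430],(400,400))
    if c=="top": T=A
    else: save("pics/held.png",np.hstack([T,A]))
```

```text
12.3
13.2083 [ 0.15  0.27  1.61 -0.47  1.9   0.91]
False
15.2917 49.546051158646634 [ 0.02874671 -0.0156441   0.00596761] [-0.2 -0.4  0.7]
16.775 49.989520371136486 [ 0.8 -0.1 -1.9]
18.0333 [ 0.19 -0.56  2.04  0.49  1.03  0.84] 49.53734025730168
top 659 [508.73210959 239.21209395 318.44294273] 286.3606123105409 378.13369352429345 ((503.5187072753906, 233.98123168945312), (65.59003448486328, 50.48200225830078), 46.7175178527832)
 plug 0 
side 1136 [513.3401014  254.22840636 288.85315303] 224.6426080945152 334.047961670713 ((492.94598388671875, 233.85482788085938), (97.32730865478516, 63.27519226074219), 26.80758285522461)
 plug 316 (array([508.62995314, 242.20564565]), np.float64(15.598133625754985))
```

View pics/held.png

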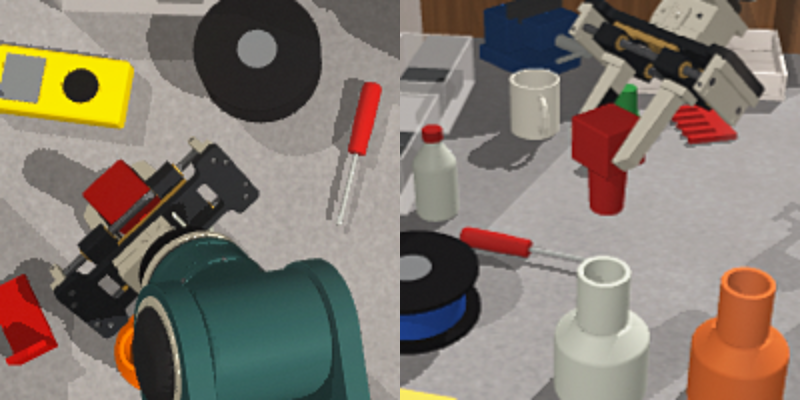

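Held plug-down. In the side view the plug tip at (606,205) hangs above the mouth at (604,275), and the side-camera fits agree: plug (508.6,242.2), rim (508.7,242.3). Next I lower it with force watch.

Run:
```python
from h import *
P=np.array([509.2,240.7,0]); M2=tool(46,45,-1)
bot.move_straight(tcp(P+[0,0,235],M2),max_speed=120)
hit=bot.move_straight(tcp(P+[0,0,180],M2),max_speed=45,until_force=5)
s=sense(); z=s["tcp_pos"][2]+bot.pinch_z*np.cos(np.pi/4); print(hit,z,s["t"],np.round(s["ft_force"],1))
if not hit:
    hit=bot.move_straight(tcp(P+[0,0,169],M2),max_speed=15,until_force=6)
    s=sense(); z=s["tcp_pos"][2]+bot.pinch_z*np.cos(np.pi/4); print(hit,z,s["t"],np.round(s["ft_force"],1),np.round(s["ft_torque"],2))
f=cams.grab_frame("side"); save("pics/in.png",f["frame"][190:370,260:460],3)
```

```text
False 180.38324993402318 20.2 [ 0.5 -0.5 -1.4]
True 174.671250318624 20.6667 [0.8 1.5 2.7] [ 0.12 -0.16 -0.1 ]
```

View pics/in.png

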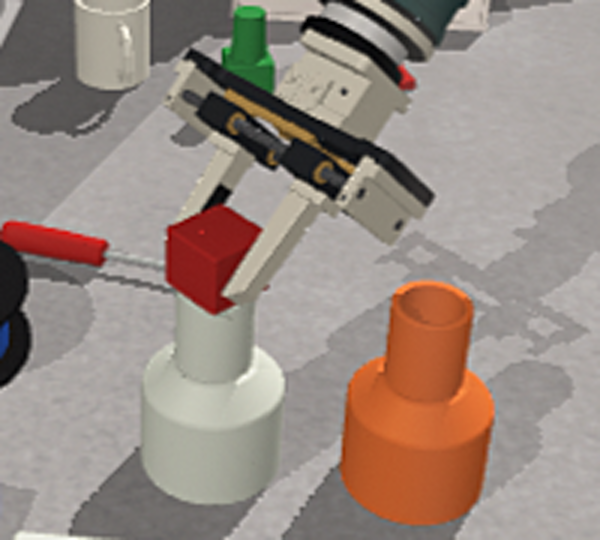

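The head (210,260) sits on the rim and contact came at the expected height. Release, retreat and check.

Run:
```python
from h import *
M2=tool(46,45,-1)
bot.gripper_open(); bot.sleep(.2)
p=sense()["tcp_pos"]; bot.move_straight(p-150*M2[:,2],max_speed=120); print(sense()["t"])
bot.move_straight(sense()["tcp_pos"]+[-60,-60,80],max_speed=200)
for c in ("top","side"):
    f=cams.grab_frame(c); W=cloud(f)
    b=(np.hypot(W[...,0]-509,W[...,1]-240)<60)&isred(f["frame"])&(W[...,2]>130); p=W[b]
    t=p[p[:,2]>188]; A=np.c_[t[:,:2]-t[:,:2].mean(0),np.ones(len(t))]
    print(c,len(p),p[:,2].min(),"top z",np.median(t[:,2]),cv2.minAreaRect(t[:,:2].astype(np.float32)),"slope",np.linalg.lstsq(A,t[:,2],rcond=None)[0][:2])
    bd=W[(np.hypot(W[...,0]-509,W[...,1]-240)<60)&(W[...,2]>10)&(W[...,2]<65)]; print(" body",circ(bd))
    a=cv2.resize(f["frame"][195:315,160:280] if c=="top" else f["frame"][240:370,265:395],(400,400))
    if c=="top": T=a
    else: save("pics/done.png",np.hstack([T,a]))
```

```text
23.175Traceback (most recent call last):
  File "<stdin>", line 5, in <module>
workcell.PlanningError: the arm cannot follow that straight line within its joint ranges
```

Run:
```python
from h import *
for c in ("top","side"):
    f=cams.grab_frame(c); W=cloud(f)
    b=(np.hypot(W[...,0]-509,W[...,1]-240)<60)&isred(f["frame"])&(W[...,2]>130); p=W[b]
    t=p[p[:,2]>188]
    if len(t)>20:
        A=np.c_[t[:,:2]-t[:,:2].mean(0),np.ones(len(t))]
        print(c,len(p),p[:,2].min(),"top z",np.median(t[:,2]),cv2.minAreaRect(t[:,:2].astype(np.float32)),"slope",np.linalg.lstsq(A,t[:,2],rcond=None)[0][:2])
    bd=W[(np.hypot(W[...,0]-509,W[...,1]-240)<60)&(W[...,2]>10)&(W[...,2]<65)]; print(" body",circ(bd))
    a=cv2.resize(f["frame"][195:315,160:280] if c=="top" else f["frame"][240:370,265:395],(400,400))
    if c=="top": T=a
    else: save("pics/done.png",np.hstack([T,a]))
print(sense()["tcp_pos"],sense()["ft_force"])
```

```text
top 610 155.4277541878987 top z 196.51468877498803 ((509.2854309082031, 239.4480438232422), (49.80305480957031, 49.57483673095703), 46.0300407409668) slope [-0.00247491  0.00154588]
 body (array([510.13878128, 239.86239325]), np.float64(49.73989489114087))
side 911 150.46938568912333 top z 193.60552059432916 ((509.00146484375, 242.4744873046875), (49.09107208251953, 51.380245208740234), 44.655914306640625) slope [-0.00088131 -0.03616377]
 body (array([508.99919611, 240.81995132]), np.float64(49.37904755811472))
[444.51389276 174.1490038  266.11217155] [-0.34862834 -0.23860936 -0.58586677]
```

View pics/done.png

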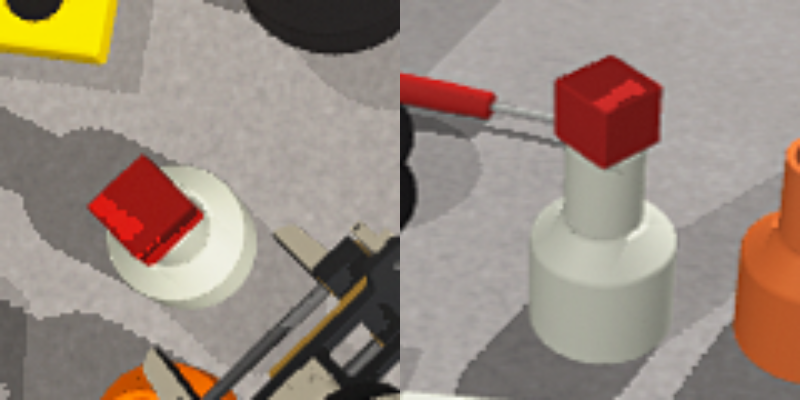

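The bung sits level on the rim: top face at about 195 mm, centred on the mouth to within about 1.5 mm. The bottle has not moved and the gripper is clear.

```bash
python3 -c "
from h import *
print(bot.finish_job(), sense()['t'])"
```

```text
the job is handed in; nothing more can be done
the job is handed in; nothing more can be done
```

The red bung is turned over and set plug-down in the white bottle, with its head level on the rim, and the job is handed in; the bottle has not moved, the arm is clear, and I saw no bystander disturbed, though I did not re-measure them.

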